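# Sort the dosing syringes from behind the bottle and the jar

### The arm

A 6-joint arm with a two-finger parallel gripper is mounted at the origin on the work surface. World frame = base frame: x ahead of the robot, y to its left, z up, the work surface at z = 0. Lengths are in m, angles in rad, forces in N, time in s.
With the tool pointing down it reaches from about 0.25 to 0.775 m from the base axis. Payload 4 kg.
Tool frame: the origin (TCP) lies at the very end of the fingers, on their centre line; the grasp point (between the pads) lies 19 mm behind it (tcp_to_grasp is the distance from the TCP to the grasp point, in m); z points along the fingers, y is the line along which they close (so a half turn about z gives the same grasp; the last joint's range is limited). The gripper opens to 94 mm and grips with 3 to 60 N. Pads are 16 mm wide; open, the fingers measure 119 mm over their backs; the gripper's body (75 mm by 177 mm) begins 78 mm behind the grasp point.
Start: joints at [1.105, 0.087, 1.371, -0, 1.684, -0.103], TCP at [0.195, 0.514, 0.179] pointing down, gripper open.
Joint ranges: [-3.1, 3.1], [-0.76, 2.03], [0.27, 2.55], [-1.08, 4.22], [0.17, 2.65], [-2.57, 2.57]. Speed limits (rad/s): [2.79, 2.79, 3.14, 3.14, 3.14, 3.14].

### API

Orientations are given as [roll, pitch, yaw] about the fixed x, y, z axes, in that order (R = Rz(yaw) Ry(pitch) Rx(roll)).
In Python, from bench import * gives the robot as it stands.
- The arm moves only by the shell command python3 -m creep 'ROWS'. ROWS is rows parted by semicolons, their numbers by spaces, 1 to 20 of them, each of 5 numbers: the finger opening in m, then dx, dy, dz in m, then a turn about the tool's z in rad; each row shifts and turns the commanded pose from where the row before left it, along the tool's axes as they then stand; what a row does not reach is not made up. A row lasts 1/12 s, in which the tool goes at most 0.0417 m and 0.125 rad, less where a joint would pass 70% of its speed; a pose out of reach is approached as far as the arm can. The fingers move at their own pace and stop on an object; the grip force is fixed at half the most. Time passes only in rows, so rows that do not move let the fingers close. It prints the time, the measured TCP pose, the force, the opening and the grip force at its end.
- get_obs(): the state, without advancing time (a new reading comes with each control period).
- snapshot(name): name is "scene" or "top" or "wrist"; returns a dict with "color" (480x640x3 uint8, blue, green, red), "fx", "fy", "cx", "cy" (pixels), "extrinsics" (4x4, takes a point from world to camera coordinates). Camera axes: x right, y down, z forward; pixel columns grow to the right and rows downward; lengths in m; the calibration is good to about 2 mm. A picture is of the moment at which its call begins. There is no depth.
- close_job(): hands the job in; it is judged then, once.
The state is a dict: "time": time; "joint_positions": joint angles; "qvel": joint speeds; "joint_torque": joint torques, N m; "tool_pos": TCP position; "ee_rot": TCP orientation; "wrist_force": force on the tool from outside, world axes, zero at the start; "wrist_torque": the same for the moment, N m; "width": finger opening in m; "finger_force": force on a finger pad.
Only numpy, scipy, OpenCV 4.12 (cv2) and the standard library are available. Lean on these libraries where they do the work, as an engineer would, in place of code of your own. Each camera call takes 0.05 s, during which the arm holds its last target. There are 200 camera calls.

### The job

First stand both the bottle and the jar, which block the back of the caddy, upright on the plywood side tray; leave the syringes where they lie until then. Next lay the dosing syringe whose plunger is pulled out centred lengthwise on the white rest with the two end cheeks, and the one whose plunger is pushed in centred lengthwise on the round-ended steel dish. Only when both syringes are laid out, put the bottle and the jar back upright in the caddy, each where it stood at the start; never tip either over.

Things in the scene. Friction and masses are not known exactly. Their poses are not given: they have to be found in the camera images.
- bottle: White plastic bottle with a narrower grey cap, closed, upright, 132 mm tall: body 56 mm diameter up to 92 mm, then a shoulder, cap 36 mm diameter from 102 to 132 mm (grip here). About 300 g nominal. Origin: centre of the underside, z up. Starts on the caddy's floor, in the front row.
- jar: White jar with a metal lid, closed, straight-sided, upright, 115 mm tall, 56 mm diameter, lid 57 mm diameter from 88 to 115 mm (grip here). About 350 g nominal. Origin: centre of the underside, z up. Starts on the caddy's floor, in the front row. The bottle and the jar may be either way round.
- syringe_out: Dosing syringe, plunger pulled out (52 mm behind the barrel), 150 mm long along x, nozzle (14) at -x. Flat-sided clear barrel 84 x 26 wide (y) x 24 high, rear flange 32 wide, 4 thick; thin rod with thumb plate at +x, fixed in place. 70 g. Origin: underside, middle of overall length (on the barrel; grip here across y). Lies in the caddy's back row along its y, behind bottle or jar.
- syringe_in: Dosing syringe, plunger pushed in (10 mm behind the barrel), 108 mm long along x, nozzle (14) at -x. Flat-sided clear barrel 84 x 26 wide (y) x 24 high, rear flange 32 wide, 4 thick; thin rod with thumb plate at +x, fixed in place. 70 g. Origin: underside, middle of overall length (on the barrel; grip here across y). Lies in the caddy's back row along its y, behind bottle or jar.
- caddy: Grey plastic caddy, fixed: floor plate 180 (x) by 350 (y), 6 mm thick, open at the front (-x); back wall at x = +93 mm, 40 mm high; side walls at y = +-178 mm, 22 mm high. Origin: centre of the underside; x points to its back. Front row (bottle, jar) near x = -33 mm, back row (syringes) near x = +26 mm, both at about y = -80 and +80 mm.
- side_tray: Plywood side tray, fixed, empty at the start: 220 (x) by 114 (y) mm, floor top 8 mm high, rim 12 mm high and 4 mm thick. Origin: centre of the underside. Room for the bottle and the jar beside each other along its x, e.g. at x = -50 and +50 mm.
- rest: White plastic syringe rest, fixed: flat rectangular plate 194 (x) by 80 (y), top 12 mm high, with an end cheek 8 mm thick and 30 mm high at each end in x (186 mm free between them). Origin: centre of the underside. For the syringe with its plunger pulled out, lengthwise along x, nozzle either way.
- dish: Flat steel dish with round ends and no rim, fixed: 200 (x) by 80 (y), top 10 mm high. Origin: centre of the underside. For the syringe with its plunger pushed in, lengthwise along x, nozzle either way.
There are look-alikes about, which are no part of the job. Leave any orange look-alike of the syringe_out alone.

How it is judged:
On the way, in this order (a step that is already met when the one before it is completed fails the run):
1. bottle and jar both stand released and upright on the side tray, syringes not yet moved by more than 30 mm (x of bottle in the frame of side_tray between -0.09 and 0.09 m and y of bottle in the frame of side_tray between -0.04 and 0.04 m and z of bottle in the frame of side_tray between 0.004 and 0.012 m and angle between each of bottle, jar's own z axis and vertical below 0.12 rad and contact force between the fingers and bottle below 0.1 N and linear speed of each of bottle, jar below 0.02 m/s and x of jar in the frame of side_tray between -0.09 and 0.09 m and y of jar in the frame of side_tray between -0.04 and 0.04 m and z of jar in the frame of side_tray between 0.004 and 0.012 m and contact force between the fingers and jar below 0.1 N and distance of each of syringe_out, syringe_in from where it was at the start of the episode below 0.03 m), for 0.2 s.
2. the pulled-out syringe lies on the rest and the pushed-in one on the dish, both released, while bottle and jar still stand on the side tray (x of syringe_out in the frame of rest between -0.015 and 0.015 m and y of syringe_out in the frame of rest between -0.015 and 0.015 m and z of syringe_out in the frame of rest between 0.008 and 0.016 m and angle between the x axis of syringe_out and the x axis of rest, either way round below 0.2 rad and angle between each of syringe_out, syringe_in, bottle, jar's own z axis and vertical below 0.12 rad and contact force between the fingers and syringe_out below 0.1 N and linear speed of each of syringe_out, syringe_in, bottle, jar below 0.02 m/s and x of syringe_in in the frame of dish between -0.015 and 0.015 m and y of syringe_in in the frame of dish between -0.015 and 0.015 m and z of syringe_in in the frame of dish between 0.006 and 0.014 m and angle between the x axis of syringe_in and the x axis of dish, either way round below 0.2 rad and contact force between the fingers and syringe_in below 0.1 N and x of bottle in the frame of side_tray between -0.09 and 0.09 m and y of bottle in the frame of side_tray between -0.04 and 0.04 m and z of bottle in the frame of side_tray between 0.004 and 0.012 m and contact force between the fingers and bottle below 0.1 N and x of jar in the frame of side_tray between -0.09 and 0.09 m and y of jar in the frame of side_tray between -0.04 and 0.04 m and z of jar in the frame of side_tray between 0.004 and 0.012 m and contact force between the fingers and jar below 0.1 N), for 0.2 s.
At the end, for the whole second after the job is handed in: Pulled-out syringe flat on the rest, pushed-in one flat on the dish, middles within 15 mm of the target's middle along and across, lengthwise within 0.2 rad; bottle and jar upright in the caddy, each within 15 mm of its starting place; all released and at rest (x of syringe_out in the frame of rest between -0.015 and 0.015 m and y of syringe_out in the frame of rest between -0.015 and 0.015 m and z of syringe_out in the frame of rest between 0.008 and 0.016 m and angle between the x axis of syringe_out and the x axis of rest, either way round below 0.2 rad and angle between each of syringe_out, syringe_in's own z axis and vertical below 0.12 rad and contact force between the fingers and syringe_out below 0.1 N and linear speed of each of syringe_out, syringe_in, bottle, jar below 0.02 m/s and x of syringe_in in the frame of dish between -0.015 and 0.015 m and y of syringe_in in the frame of dish between -0.015 and 0.015 m and z of syringe_in in the frame of dish between 0.006 and 0.014 m and angle between the x axis of syringe_in and the x axis of dish, either way round below 0.2 rad and contact force between the fingers and syringe_in below 0.1 N and distance of each of bottle, jar from where it was at the start of the episode below 0.015 m and angle between each of bottle, jar's own z axis and vertical below 0.1 rad and contact force between the fingers and bottle below 0.1 N and contact force between the fingers and jar below 0.1 N); the robot touches nothing.
It fails at once if the bottle is tipped over (angle between bottle's own z axis and vertical above 0.7 rad).
It fails at once if the jar is tipped over (angle between jar's own z axis and vertical above 0.7 rad).
It also fails if it takes over 136 s, if anything falls off the work surface, if the arm or the gripper's body presses on something with over 40 N, if the wrist force passes 120 N, or if a joint passes its speed limit or range.

## Working session

There is one attempt and no reset: what is moved stays moved. The work goes in short steps, Python scripts to look and compute and a shell command to move; the robot and the scene stay as the last step left them, time stands still between calls to the robot, and variables do not carry over. Pictures are saved under pics/ and viewed, at most 14 in all, crops included, and the job is handed in when it is done.

```bash
ls; mkdir -p pics; python3 - <<'E'
from bench import *
import cv2
for n in ["scene","top"]:
    s=snapshot(n); cv2.imwrite(f"pics/{n}0.png",s["color"]); print(n,s["fx"],s["fy"],s["cx"],s["cy"]); print(s["extrinsics"])
print(get_obs())
E
```

```text
pics
scene 452.35906037087125 452.35906037087125 316.5981882423561 239.49544488699274
[[-0.82350582  0.56722911 -0.00944994  0.43053384]
 [ 0.33708223  0.47584354 -0.81237214 -0.16844847]
 [-0.45630443 -0.6721786  -0.58306277  1.43838226]
 [ 0.          0.          0.          1.        ]]
top 575.7185417338019 575.7185417338019 311.5820863637633 235.42729294052054
[[ 0.01380904 -0.99976574  0.01666682  0.01570758]
 [-0.99342739 -0.01561186 -0.1133944   0.55826999]
 [ 0.11362803 -0.0149914  -0.99341025  1.33841422]
 [ 0.          0.          0.          1.        ]]
{'time': 0.1, 'joint_positions': array([ 1.10493255e+00,  8.78622096e-02,  1.37210139e+00, -1.98160372e-05,
        1.68360623e+00, -1.03104412e-01]), 'qvel': array([ 0.00068755, -0.00364914, -0.00338931, -0.00083031, -0.00024575,
        0.00113277]), 'joint_torque': array([ 1.95233144e-03, -3.41253519e+01, -3.03302550e+01,  7.20432610e-02,
        3.03772150e-02, -8.60901196e-05]), 'tool_pos': array([0.19493413, 0.51370447, 0.17753249]), 'ee_rot': array([-3.13962395e+00, -1.83904192e-04,  2.77883090e+00]), 'wrist_force': array([ 0.34034409,  0.07507473, -0.90764769]), 'wrist_torque': array([-0.03734364,  0.00621913,  0.01296857]), 'finger_force': 0.0, 'width': 0.09399096968496827}
```

View pics/top0.png

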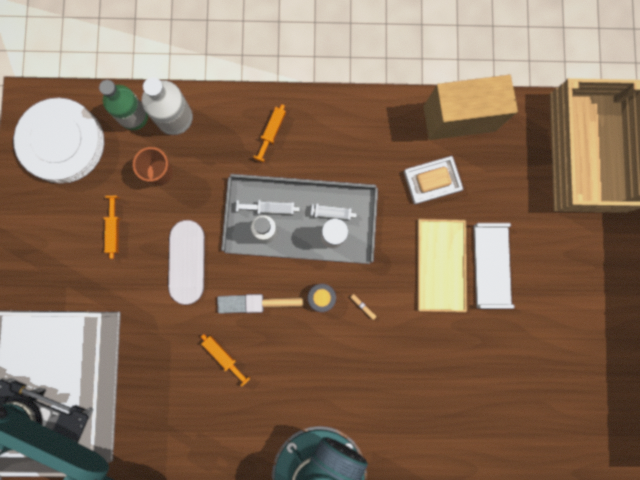

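View pics/scene0.png

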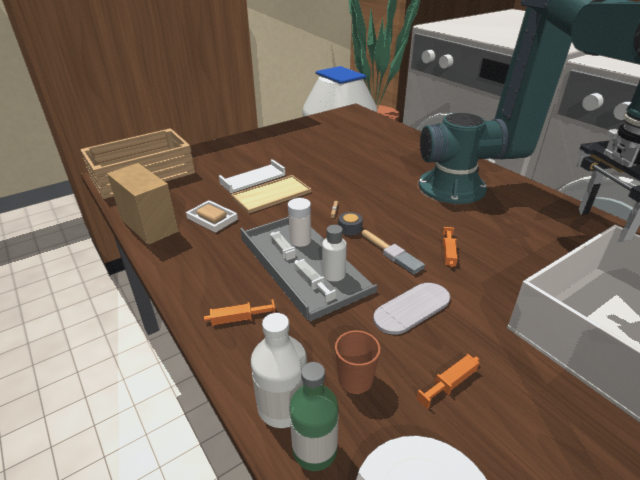

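Top view: the caddy is at about (300,220), the bottle (263,228), the jar (335,232) and the grey syringes behind them, (267,207) long and (333,212) short. The dish is at (187,262), the plywood tray (442,265) and the white rest (493,265). There are orange look-alikes at (270,132), (111,226) and (224,360). I'll enlarge to confirm and to get exact pixels.

```bash
cat > h.py <<'E'
import numpy as np, cv2
from bench import *
def cam(s):
    E=np.array(s["extrinsics"]); R,t=E[:3,:3],E[:3,3]
    return np.array([[s["fx"],0,s["cx"]],[0,s["fy"],s["cy"]],[0,0,1]]),R,t
def ray(s,p):
    K,R,t=cam(s); d=R.T@np.linalg.solve(K,[p[0],p[1],1.]); return -R.T@t,d
def plane(s,p,z):
    c,d=ray(s,p); return c+d*(z-c[2])/d[2]
def tri(s1,p1,s2,p2):
    c1,d1=ray(s1,p1); c2,d2=ray(s2,p2)
    a=np.linalg.lstsq(np.c_[d1,-d2],c2-c1,rcond=None)[0]
    A,B=c1+a[0]*d1,c2+a[1]*d2
    return (A+B)/2,np.linalg.norm(A-B)
def proj(s,P):
    K,R,t=cam(s); q=K@(R@np.asarray(P,float)+t); return q[:2]/q[2]
E
python3 - <<'E'
import cv2
a=cv2.imread("pics/top0.png")[170:270,215:385]; b=cv2.imread("pics/scene0.png")[190:320,235:395]
a=cv2.resize(a,None,fx=4.4,fy=4.4,interpolation=2); cv2.imwrite("pics/c1.png",a)
b=cv2.resize(b,None,fx=4.6,fy=4.6,interpolation=2); cv2.imwrite("pics/c2.png",b)
E
```

```text
(no output)
```

View pics/c1.png

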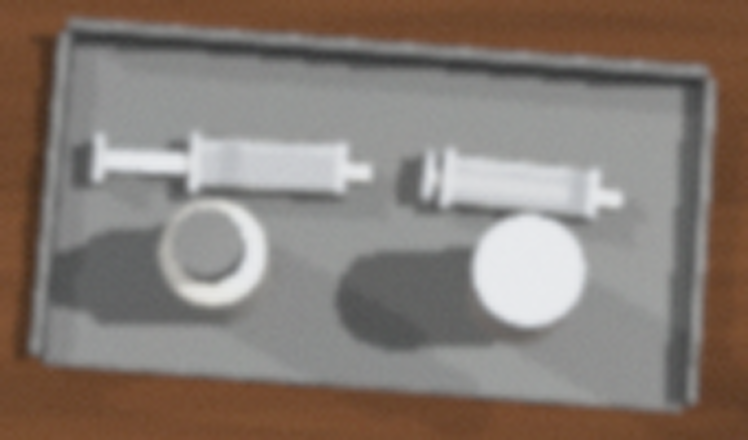

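View pics/c2.png

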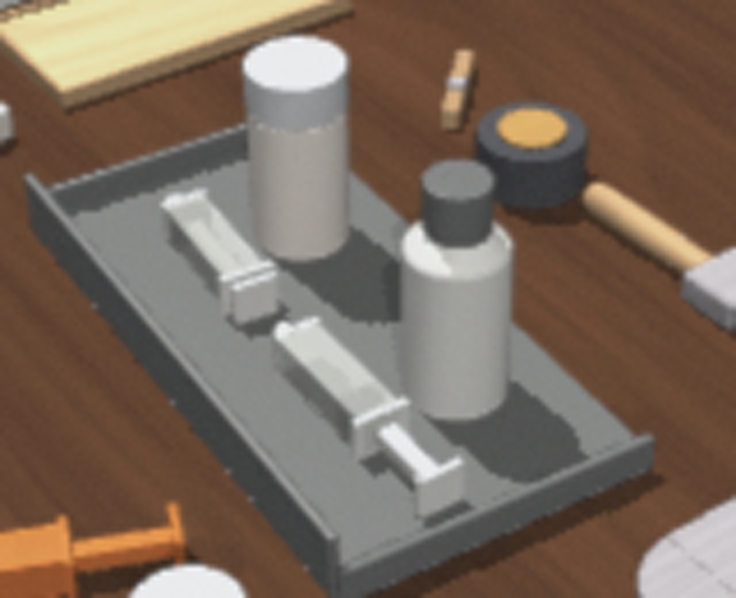

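The long grey syringe (rod and thumb plate out to the left, pixel 267,207) is syringe_out. The short one (333,212) is syringe_in. The three orange ones are the look-alikes. Next I'll triangulate.

```bash
python3 - <<'E'
from h import *
T=snapshot("top");S=snapshot("scene")
a=lambda u,v:((u+.5)/4.4-.5+215,(v+.5)/4.4-.5+170)
b=lambda u,v:((u+.5)/4.6-.5+235,(v+.5)/4.6-.5+190)
for n,p,q in [("cap",(209,245),(459,184)),("lid",(529,271),(296,66)),("out flange",(193,142),(352,430)),("out flangeC",(193,162),(381,413)),("out front",(343,168),(302,327)),("in flange",(449,178),(253,270)),("in front",(592,194),(188,200)),("caddy BL",(68,20),(335,540)),("caddy BR",(712,68),(30,180)),("caddyFL",(37,357),(652,440))]:
    P,e=tri(T,a(*p),S,b(*q)); print(n,P.round(4),round(e,4))
def mask(s,kind):
    hsv=cv2.cvtColor(s["color"],cv2.COLOR_BGR2HSV)
    if kind=="tray": return cv2.inRange(hsv,(18,50,120),(35,200,255))
    return cv2.inRange(hsv,(0,0,150),(179,40,255))
C={}
for n,kind,pt,ps in [("tray","tray",(442,265),(270,193)),("rest","w",(493,265),(253,180)),("dish","w",(187,262),(412,310))]:
    for nm,s,p in (("T",T,pt),("S",S,ps)):
        m=cv2.morphologyEx(mask(s,kind),cv2.MORPH_CLOSE,np.ones((3,3)))
        cs=[c for c in cv2.findContours(m,0,2)[0] if cv2.pointPolygonTest(c,p,True)>-4]
        if not cs: print(n,nm,"none"); continue
        c=max(cs,key=cv2.contourArea); M=cv2.moments(c)
        r=cv2.minAreaRect(c)
        q=cv2.approxPolyDP(c,0.03*cv2.arcLength(c,True),True)[:,0]
        C[n+nm]=(M["m10"]/M["m00"],M["m01"]/M["m00"])
        print(n,nm,cv2.contourArea(c),np.round(C[n+nm],1),"rect",r, "box",cv2.boxPoints(r).round(1).tolist(),"poly",q.tolist())
        if nm=="T":
            B=[plane(s,x,.011) for x in cv2.boxPoints(r)]; print(np.round(B,4)[:,:2].tolist())
    if n+"T" in C and n+"S" in C: print(n,tri(T,C[n+"T"],S,C[n+"S"]))
a=cv2.resize(S["color"][150:340,210:460],None,fx=3.1,fy=3.1,interpolation=2)
W=snapshot("wrist"); print(W["fx"],W["cx"],W["cy"],np.array(W["extrinsics"]).round(3).tolist())
E
```

```text
cap [0.5666 0.135  0.1341] 0.001
lid [ 0.5578 -0.0261  0.1184] 0.0013
out flange [0.6396 0.1515 0.0243] 0.004
out flangeC [0.6257 0.1523 0.0293] 0.001
out front [0.6222 0.0717 0.0303] 0.0044
in flange [0.6172 0.0142 0.0304] 0.0053
in front [ 0.6108 -0.0646  0.0292] 0.0031
caddy BL [0.7002 0.2218 0.0393] 0.003
caddy BR [ 0.6793 -0.1286  0.0348] 0.0057
caddyFL [0.5192 0.2352 0.0172] 0.0006
tray T 3969.5 [441.3 265.2] rect ((441.5, 265.5), (91.0, 47.0), 90.0) box [[418.0, 220.0], [465.0, 220.0], [465.0, 311.0], [418.0, 311.0]] poly [[420, 220], [418, 308], [464, 310], [464, 223]]
[[0.6021, -0.2345], [0.604, -0.3493], [0.3843, -0.3456], [0.3828, -0.2329]]
tray S 1070.5 [269.9 192.2] rect ((270.7313232421875, 192.24021911621094), (18.791324615478516, 71.76496887207031), 72.6459732055664) box [[233.6999969482422, 194.0], [302.20001220703125, 172.60000610351562], [307.79998779296875, 190.5], [239.3000030517578, 211.89999389648438]] poly [[307, 188], [292, 176], [234, 195], [251, 208]]
tray (array([ 0.49501335, -0.29212622,  0.00733555]), np.float64(0.004267389124704476))
rest T 2815.5 [492.
[... 1032 characters left out ...]
04], [202, 291], [203, 233]]
[[0.5924, 0.3682], [0.5937, 0.2864], [0.3923, 0.2794], [0.3912, 0.3598]]
dish S 2098.5 [410.8 306.5] rect ((411.2923583984375, 306.26153564453125), (32.24903106689453, 77.89381408691406), 60.2551155090332) box [[369.5, 311.6000061035156], [437.1000061035156, 272.8999938964844], [453.1000061035156, 300.8999938964844], [385.5, 339.6000061035156]] poly [[449, 294], [422, 283], [378, 307], [374, 319], [401, 330]]
dish (array([0.4930115 , 0.32351584, 0.00572466]), np.float64(0.002587246752658179))
406.6416463305251 319.5666842670429 233.84904675191683 [[0.355, 0.935, -0.002, -0.549], [0.902, -0.342, 0.264, -0.029], [0.246, -0.096, -0.965, 0.391], [0.0, 0.0, 0.0, 1.0]]
```

Heights agree with the text: cap 134 mm (138 expected), lid 118 (121), syringe tops 30 (30), tray 7, rest 12, dish 6 (10). The calibration error covers the differences. The bottle is at (0.5665,0.135) and the jar at (0.558,-0.026), 161 mm apart. First I turn the tool to yaw π, so that tool x = −world x, y = +world y and z is down.

```bash
python3 -m creep '0.094 0 0 -0.02 -0.121; 0.094 0 0 -0.02 -0.121; 0.094 0 0 0 -0.121; 0.094 -0.03 -0.03 0 0;0.094 -0.03 -0.03 0 0;0.094 -0.03 -0.03 0 0;0.094 -0.03 -0.03 0 0;0.094 -0.03 -0.03 0 0;0.094 -0.03 -0.03 0 0;0.094 -0.03 -0.03 0 0;0.094 -0.03 -0.03 0 0;0.094 -0.03 -0.03 0 0;0.094 -0.03 -0.03 0 0; 0.094 -0.02 -0.02 0 0; 0.094 0 0 0 0;0.094 0 0 0 0'
```

```text
time: 1.58
tool_pos: [0.5104, 0.1985, 0.2179]
ee_rot: [3.141, -0.002, 3.139]
wrist_force: [-0.4, 0.0, -0.8]
width: 0.0942
finger_force: 0.0
```

```bash
python3 -m creep '0.094 -0.028 -0.032 0 0; 0.094 -0.028 -0.032 0 0; 0.094 0 0 0 0; 0.094 0 0 0 0'; python3 - <<'E'
from h import *
W=snapshot("wrist"); cv2.imwrite("pics/w1.png",W["color"])
print(get_obs()["tool_pos"],proj(W,[.5665,.135,.138]),proj(W,[.558,-.026,.121]),proj(W,[.624,.112,.03]))
E
```

```text
time: 1.92
tool_pos: [0.5646, 0.137, 0.218]
ee_rot: [3.141, -0.001, 3.141]
wrist_force: [0.1, 0.1, 0.7]
width: 0.094
finger_force: 0.0
[0.56407839 0.13797713 0.21838626] [317.84576405 233.11899864] [107.23683073 216.74642067] [295.98282385 259.92924706]
```

View pics/w1.png

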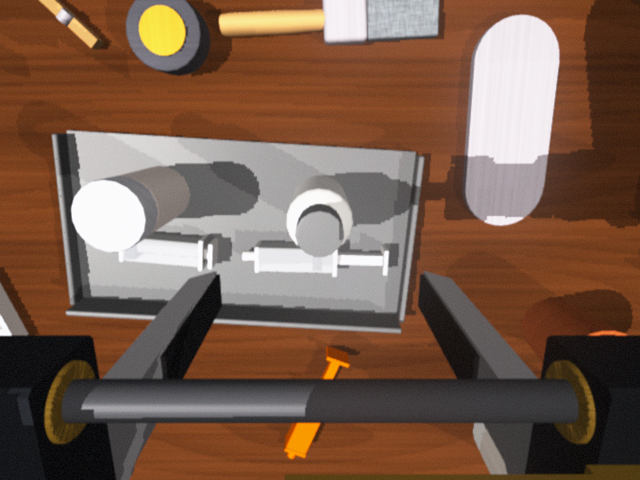

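The wrist view shows the cap at (320,230), predicted (318,233), and the lid at (108,215), predicted (107,217). They agree to about 1.5 mm. Now I descend and grip the cap.

```bash
python3 -m creep '0.094 0 -0.001 0.027 0;0.094 0 0 0.027 0;0.094 0 0 0.027 0;0.094 0 0 0.027 0;0.094 0 0 0 0;0.03 0 0 0 0;0.03 0 0 0 0;0.03 0 0 0 0;0.03 0 0 0 0;0.03 0 0 0 0;0.03 0 0 0 0;0.03 0 0 0 0;0.03 0 0 0 0'
```

```text
time: 3.05
tool_pos: [0.5649, 0.1359, 0.1108]
ee_rot: [3.141, 0.0, 3.142]
wrist_force: [-0.9, 0.4, 0.4]
width: 0.0442
finger_force: 0.0
```

```bash
python3 -m creep '0.03 0 0 0 0;0.03 0 0 0 0;0.03 0 0 0 0;0.03 0 0 0 0'
```

```text
time: 3.38
tool_pos: [0.5653, 0.1362, 0.1115]
ee_rot: [3.141, 0.002, -3.141]
wrist_force: [0.3, 1.5, 3.3]
width: 0.03
finger_force: 3.3
```

```bash
python3 - <<'E'
from h import *
W=snapshot("wrist"); cv2.imwrite("pics/w2.png",W["color"]); T=snapshot("scene")
cv2.imwrite("pics/s2.png",cv2.resize(T["color"][140:330,230:430],None,fx=3,fy=3,interpolation=2))
o=get_obs(); print(o["finger_force"],o["width"],proj(W,o["tool_pos"]),proj(W,o["tool_pos"]+[0,0,.019]))
E
```

```text
3.7576358194928616 0.030221161482783573 [320.82740069 268.48730325] [320.91385108 281.87665933]
```

View pics/s2.png

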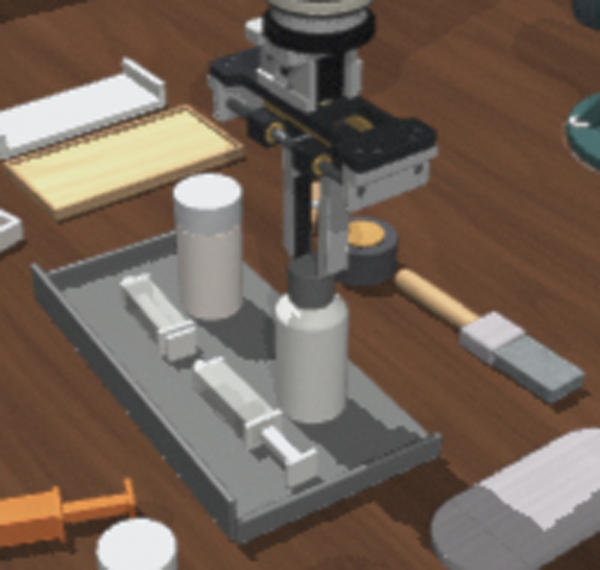

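View pics/w2.png

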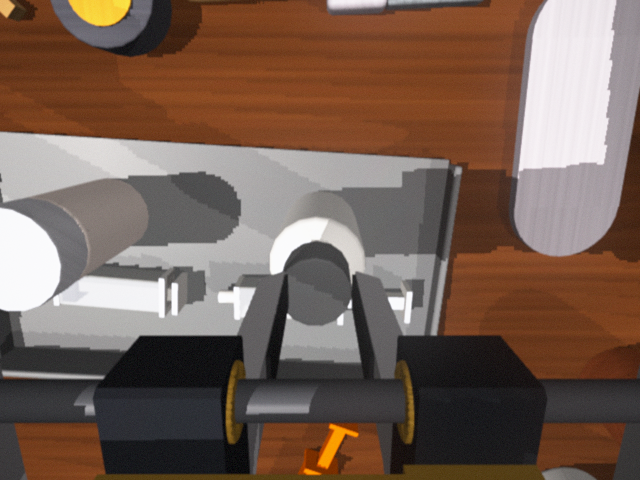

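The cap is centred between the pads at (319,283). The width reading stopped at my commanded 0.03, so I'll close fully for the full grip force.

```bash
python3 -m creep '0 0 0 0 0;0 0 0 0 0;0 0 0 0 0;0 0 0 0 0'
```

```text
time: 3.82
tool_pos: [0.5665, 0.137, 0.1136]
ee_rot: [3.139, 0.005, -3.141]
wrist_force: [-0.9, 2.3, 12.3]
width: 0.0068
finger_force: 13.4
```

```bash
python3 - <<'E'
from h import *
W=snapshot("wrist");T=snapshot("scene")
o=get_obs(); print(o)
a=cv2.resize(T["color"][190:290,280:400],(480,400),interpolation=2); b=cv2.resize(W["color"][180:480,160:480],(320,300))
im=np.zeros((400,800,3),np.uint8); im[:,:480]=a; im[:300,480:]=b; cv2.imwrite("pics/s3.png",im)
E
```

```text
{'time': 3.9167, 'joint_positions': array([ 0.13909705,  0.17585474,  1.40041939,  0.00183967,  1.55948967,
       -1.43243823]), 'qvel': array([ 0.00148306, -0.00188179,  0.00053368,  0.00739795,  0.00731063,
       -0.00049087]), 'joint_torque': array([-1.52100462e+00, -3.15080595e+01, -2.49128634e+01, -9.78990979e-01,
       -1.19669717e-01,  3.10216616e-03]), 'tool_pos': array([0.56644828, 0.13715667, 0.11371101]), 'ee_rot': array([ 3.13896666,  0.00551941, -3.14087638]), 'wrist_force': array([-0.40384918,  2.27821622, 11.19953338]), 'wrist_torque': array([0.59042352, 0.15076096, 0.04339199]), 'finger_force': 5.663766483394284, 'width': 0.0006466260818271004}
```

View pics/s3.png

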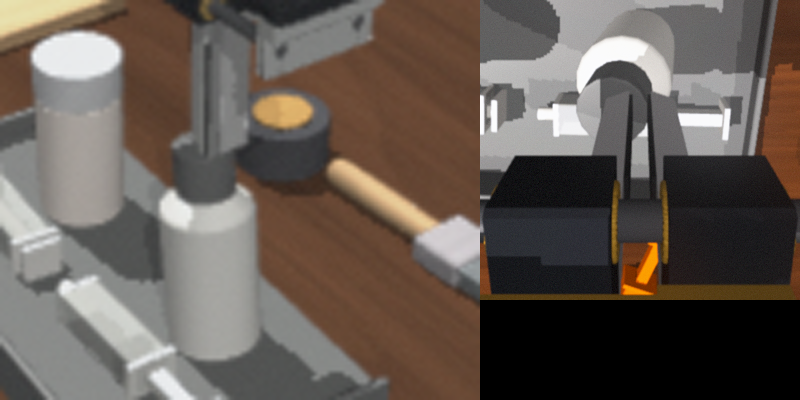

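The grip did not hold. Pads closed and the cap shifted to −y, with 11 N upward on the tool. Before doing anything else I'll check the numbers.

```bash
python3 - <<'E'
from h import *
W=snapshot("wrist");S=snapshot("scene");T=snapshot("top")
o=get_obs();p=o["tool_pos"]; f=lambda s,P:(( proj(s,P)-[280,190])*4).round(0)
print("TCP in s3",f(S,p),"z.138",f(S,[p[0],p[1],.138]),"cap pred",f(S,[.5665,.135,.138]),f(S,[.5665,.135,.108]))
for P in (p,[p[0],p[1],.138]): print("wrist",proj(W,P))
K,R,t=cam(W); C=-R.T@t; print("camW",C, C-p)
w1=cv2.imread("pics/w1.png"); w2=cv2.imread("pics/w2.png"); 
for n,i in(("w1",w1[190:260,280:360]),("w2",w2[200:340,240:390]),("w3",W["color"][200:340,240:390])):
    pass
im=np.hstack([cv2.resize(x,(400,400),interpolation=2) for x in (w1[190:270,280:360],W["color"][210:350,230:370])])
cv2.imwrite("pics/z.png",im)
E
```

```text
TCP in s3 [219. 190.] z.138 [219. 154.] cap pred [217. 152.] [216. 196.]
wrist [321.05007305 268.34164599]
wrist [321.28890019 286.04381436]
camW [0.48969888 0.13616478 0.31933255] [-0.07665947 -0.00109105  0.20557463]
```

View pics/z.png

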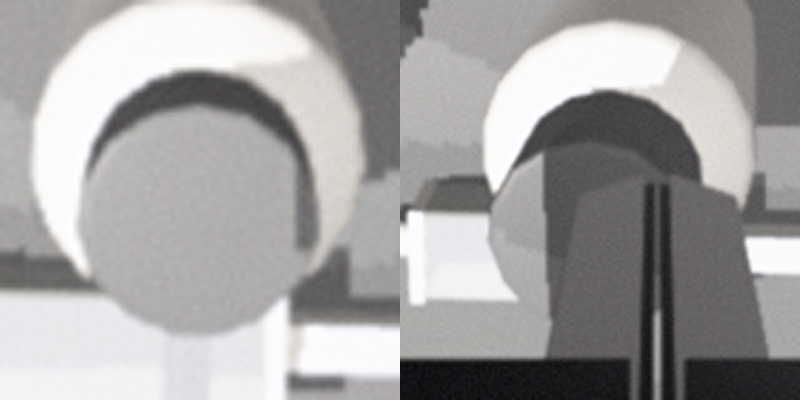

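The picture explains it. The fingertips stand on top of the cap, at row 273, where the projection for z≈0.138 fits and the reported 0.114 does not. The real fingertips are therefore about 24 mm above the reported TCP, so my first grip only caught the cap's top edge. I'll lift off and check the bottle.

```bash
python3 -m creep '0 0 0 -0.02 0;0 0 0 -0.04 0; 0.094 0 0 -0.04 0;0.094 0 0 0 0;0.094 0 0 0 0;0.094 0 0 0 0;0.094 0 0 0 0;0.094 0 0 0 0;0.094 0 0 0 0;0.094 0 0 0 0'; python3 - <<'E'
from h import *
W=snapshot("wrist");S=snapshot("scene");T=snapshot("top")
for n,s in(("W",W),("S",S),("T",T)): cv2.imwrite(f"pics/{n}4.png",s["color"])
o=get_obs();print(o["tool_pos"])
# bottle cap centre in W: dark low-saturation blob
for n,s,c in(("W",W,(320,240)),):
    g=s["color"]; x=g[c[1]-70:c[1]+60,c[0]-70:c[0]+70]
im=np.hstack([cv2.resize(W["color"][150:310,220:420],(500,400),interpolation=2),cv2.resize(S["color"][205:305,290:365],(300,400),interpolation=2)])
cv2.imwrite("pics/z4.png",im)
E
```

```text
time: 4.9
tool_pos: [0.5642, 0.1359, 0.2092]
ee_rot: [-3.141, -0.002, -3.141]
wrist_force: [-0.3, 0.9, 0.2]
width: 0.0506
finger_force: 0.0
[0.56464296 0.13592538 0.21017157]
```

View pics/z4.png

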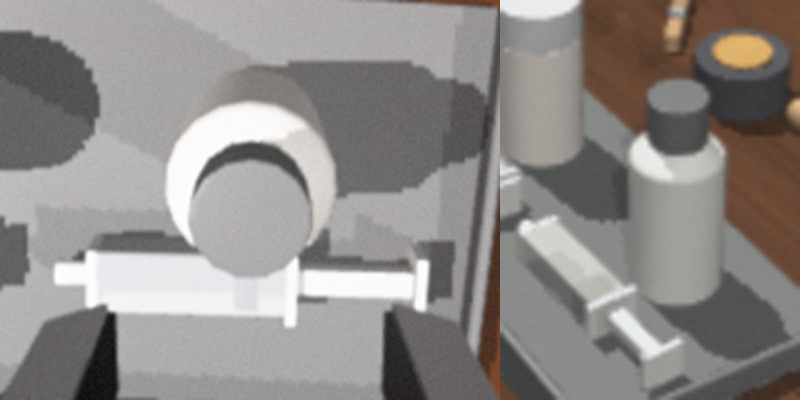

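The bottle is upright and where it was: cap at wrist px (320,237) and scene px (334.5,230), against (334.7,230) at the start. I'll regrip with the tip offset applied, to a reported z of about 0.091.

```bash
python3 -m creep '0.094 0 0 0 0;0.094 0 0 0 0;0.094 0 0 0 0;0.094 0 0 0 0;0.094 0 0 0.04 0;0.094 0 0 0.04 0;0.094 0 0 0.02 0;0.094 0 0 0.019 0;0.094 0 0 0 0'; python3 -m creep '0 0 0 0 0;0 0 0 0 0;0 0 0 0 0;0 0 0 0 0;0 0 0 0 0;0 0 0 0 0;0 0 0 0 0;0 0 0 0 0;0 0 0 0 0;0 0 0 0 0;0 0 0 0 0;0 0 0 0 0'
```

```text
time: 5.8
tool_pos: [0.5613, 0.1354, 0.0862]
ee_rot: [-3.14, -0.01, -3.141]
wrist_force: [-0.8, 0.0, -1.0]
width: 0.0942
finger_force: 0.0
time: 6.8
tool_pos: [0.5648, 0.1361, 0.0916]
ee_rot: [3.141, 0.0, -3.141]
wrist_force: [-1.0, -0.4, 0.0]
width: 0.0357
finger_force: 30.0
```

The cap is gripped at 35.7 mm with 30 N. I lift it over the jar's height and carry it to the tray at about (0.543,-0.277).

```bash
python3 -m creep '0 0 0 -0.02 0;0 0 0 -0.04 0;0 0 0 -0.04 0;0 0 0 -0.04 0;0 0 0 0 0;0 0 0 0 0'; python3 -m creep '0 0.002 -0.02 0 0;0 0.002 -0.035 0 0;0 0.002 -0.04 0 0;0 0.002 -0.04 0 0;0 0.002 -0.04 0 0;0 0.002 -0.04 0 0;0 0.002 -0.04 0 0;0 0.002 -0.04 0 0;0 0.002 -0.04 0 0;0 0.002 -0.038 0 0;0 0.002 -0.025 0 0;0 0 -0.015 0 0;0 0 0 0 0;0 0 0 0 0'
```

```text
time: 7.3
tool_pos: [0.5662, 0.136, 0.2346]
ee_rot: [3.141, 0.006, -3.141]
wrist_force: [-0.7, 0.0, -3.2]
width: 0.0351
finger_force: 30.0
time: 8.47
tool_pos: [0.5422, -0.2764, 0.229]
ee_rot: [3.138, -0.003, 3.141]
wrist_force: [-0.4, -0.3, -2.8]
width: 0.0353
finger_force: 30.0
```

```bash
python3 -m creep '0 0 0 0.03 0;0 0 0 0.04 0;0 0 0 0.03 0;0 0 0 0.015 0;0 0 0 0.01 0;0 0 0 0.006 0;0 0 0 0 0;0 0 0 0 0;0 0 0 0 0'
```

```text
time: 9.22
tool_pos: [0.5441, -0.2773, 0.1028]
ee_rot: [-3.14, 0.003, -3.141]
wrist_force: [-0.2, -0.1, -2.2]
width: 0.0356
finger_force: 30.0
```

```bash
python3 -m creep '0 0 0 0.004 0;0 0 0 0.002 0;0 0 0 0.001 0;0 0 0 0 0;0 0 0 0 0'; python3 -m creep '0 0 0 0.001 0;0 0 0 0.001 0;0 0 0 0 0;0 0 0 0 0'
```

```text
time: 9.63
tool_pos: [0.5429, -0.2772, 0.0936]
ee_rot: [3.142, 0.0, -3.142]
wrist_force: [-0.0, 0.5, -1.9]
width: 0.0351
finger_force: 30.0
time: 9.97
tool_pos: [0.5435, -0.2772, 0.0936]
ee_rot: [-3.141, 0.002, -3.141]
wrist_force: [-2.2, 0.9, 6.1]
width: 0.0353
finger_force: 30.0
```

The bottle touched down at 0.0936, as computed. Release, lift and go to the jar.

```bash
python3 -m creep '0.094 0 0 -0.001 0;0.094 0 0 0 0;0.094 0 0 0 0;0.094 0 0 0 0;0.094 0 0 0 0;0.094 0 0 0 0;0.094 0 0 0 0;0.094 0 0 0 0;0.094 0 0 -0.03 0;0.094 0 0 -0.04 0;0.094 0 0 0 0;0.094 -0.002 0.03 0 0;0.094 -0.002 0.04 0 0;0.094 -0.002 0.04 0 0;0.094 -0.002 0.04 0 0;0.094 -0.002 0.04 0 0;0.094 -0.002 0.04 0 0;0.094 -0.002 0.021 0 0;0.094 0 0 0 0;0.094 0 0 0 0'; python3 - <<'E'
from h import *
W=snapshot("wrist"); g=W["color"]
hsv=cv2.cvtColor(g,cv2.COLOR_BGR2HSV); p=proj(W,[.558,-.026,.121]); print(p, get_obs()["tool_pos"])
m=cv2.inRange(hsv,(0,0,215),(179,30,255)); cv2.imwrite("pics/W5.png",g)
for c in cv2.findContours(m,0,2)[0]:
    if cv2.contourArea(c)>300:
        (x,y),r=cv2.minEnclosingCircle(c); print(round(x),round(y),round(r),cv2.contourArea(c),plane(W,(x,y),.121).round(4))
E
```

```text
time: 11.63
tool_pos: [0.557, -0.0253, 0.1628]
ee_rot: [-3.141, 0.001, -3.139]
wrist_force: [-0.5, -0.3, 0.2]
width: 0.0941
finger_force: 0.0
[319.61551028 247.27606934] [ 0.55693965 -0.02638682  0.16272635]
64 340 64 1528.0 [ 0.6251 -0.2005  0.121 ]
510 280 59 1397.0 [0.5802 0.0981 0.121 ]
317 263 59 5128.0 [ 0.5683 -0.0275  0.121 ]
558 17 29 1495.0 [0.4249 0.1052 0.121 ]
```

The blob merged with the syringe behind, so I keep the two-view position, which w1 confirmed. Descend onto the lid.

```bash
python3 -m creep '0.094 0 0 0.03 0;0.094 0 0 0.04 0;0.094 0 0 0.02 0;0.094 0 0 0.007 0;0.094 0 0 0 0;0.094 0 0 0 0'; python3 -m creep '0 0 0 0 0;0 0 0 0 0;0 0 0 0 0;0 0 0 0 0;0 0 0 0 0;0 0 0 0 0;0 0 0 0 0;0 0 0 0 0;0 0 0 0 0;0 0 0 0 0;0 0 0 0 0'
```

```text
time: 12.18
tool_pos: [0.5575, -0.0273, 0.0665]
ee_rot: [-3.141, 0.001, 3.14]
wrist_force: [-0.2, -0.5, 0.9]
width: 0.0939
finger_force: 0.0
time: 13.1
tool_pos: [0.5571, -0.0256, 0.066]
ee_rot: [3.141, 0.001, -3.141]
wrist_force: [0.0, 2.7, 3.4]
width: 0.0567
finger_force: 30.0
```

```bash
python3 -m creep '0 0 0 -0.02 0;0 0 0 -0.03 0;0 0 0 -0.03 0;0 0 0 0 0;0 0.008 -0.018 0 0;0 0.014 -0.03 0 0;0 0.016 -0.035 0 0;0 0.016 -0.035 0 0;0 0.016 -0.035 0 0;0 0.016 -0.035 0 0;0 0.014 -0.032 0 0;0 0.01 -0.02 0 0;0 0.004 -0.01 0 0;0 0 0 0 0;0 0 0 0 0'; python3 -m creep '0 0 0 0.03 0;0 0 0 0.02 0;0 0 0 0.01 0;0 0 0 0.005 0;0 0 0 0 0;0 0 0 0 0'
```

```text
time: 14.35
tool_pos: [0.4424, -0.2752, 0.1436]
ee_rot: [3.139, -0.002, 3.141]
wrist_force: [-0.5, 0.2, -4.5]
width: 0.0564
finger_force: 30.0
time: 14.85
tool_pos: [0.4437, -0.2757, 0.0813]
ee_rot: [-3.141, 0.001, -3.14]
wrist_force: [0.5, -0.8, -5.2]
width: 0.0565
finger_force: 30.0
```

```bash
python3 -m creep '0 0 0 0.006 0;0 0 0 0.003 0;0 0 0 0.001 0;0 0 0 0.001 0;0 0 0 0 0;0 0 0 0 0'; python3 -m creep '0 0 0 0.001 0;0 0 0 0.001 0;0 0 0 0 0;0 0 0 0 0'
```

```text
time: 15.35
tool_pos: [0.4429, -0.2762, 0.0697]
ee_rot: [-3.142, 0.0, 3.142]
wrist_force: [-1.3, -0.2, -4.4]
width: 0.0567
finger_force: 30.0
time: 15.68
tool_pos: [0.4431, -0.2763, 0.068]
ee_rot: [-3.141, 0.001, -3.141]
wrist_force: [0.2, 0.2, -2.7]
width: 0.0567
finger_force: 30.0
```

```bash
python3 -m creep '0 0 0 0.001 0;0 0 0 0 0;0.094 0 0 0 0;0.094 0 0 0 0;0.094 0 0 0 0;0.094 0 0 0 0;0.094 0 0 0 0;0.094 0 0 0 0;0.094 0 0 0 0;0.094 0 0 0 0;0.094 0 0 -0.03 0;0.094 0 0 -0.04 0;0.094 0 0 -0.03 0;0.094 0 0 0 0'; python3 -m creep '0.094 -0.03 0.03 0 0;0.094 -0.035 0.04 0 0;0.094 -0.035 0.04 0 0;0.094 -0.035 0.04 0 0;0.094 -0.015 0.04 0 0;0.094 0 0.04 0 0;0.094 0 0.04 0 0;0.094 0 0.04 0 0;0.094 0 0.03 0 0'; python3 -m creep '0.094 0 0 0 0.12;0.094 0 0 0 0.12;0.094 0 0 0 0.12;0.094 0 0 0 0.12;0.094 0 0 0 0.12;0.094 0 0 0 0.12;0.094 0 0 0 0.12;0.094 0 0 0 0.12;0.094 0 0 0 0.12;0.094 0 0 0 0.12;0.094 0 0 0 0.12;0.094 0 0 0 0.12;0.094 0 0 0 0.12;0.094 0 0 0 0;0.094 0 0 0 0'; python3 - <<'E'
from h import *
o=get_obs();print(o["tool_pos"],o["ee_rot"],o["joint_positions"].round(2))
W=snapshot("wrist");T=snapshot("top");S=snapshot("scene")
for n,s in(("W",W),("S",S),("T",T)): cv2.imwrite(f"pics/{n}6.png",s["color"])
im=np.zeros((600,800,3),np.uint8); im[:480,:640]=W["color"]
a=cv2.resize(T["color"][205:325,405:525],(160,160)); im[440:600,640:]=a
b=cv2.resize(S["color"][120:220,200:320],(160,133)); im[300:433,640:]=b
cv2.imwrite("pics/z6.png",im)
for n,P in(("bottle",[.5435,-.2772,.14]),("jar",[.443,-.2763,.123])): print(n,proj(T,P).round(1),proj(S,P).round(1))
print(proj(W,[.6238,.1155,.03]),proj(W,[.6135,-.02,.03]))
E
```

```text
time: 16.85
tool_pos: [0.4461, -0.2786, 0.1747]
ee_rot: [-3.133, 0.011, -3.141]
wrist_force: [0.9, -0.0, -0.2]
width: 0.0942
finger_force: 0.0
time: 17.6
tool_pos: [0.5688, 0.0397, 0.166]
ee_rot: [3.141, -0.001, -3.14]
wrist_force: [-0.9, -1.0, -0.2]
width: 0.094
finger_force: 0.0
time: 18.85
tool_pos: [0.5691, 0.0365, 0.1661]
ee_rot: [-3.141, -0.0, 1.585]
wrist_force: [0.2, -0.7, 0.5]
width: 0.0941
finger_force: 0.0
[0.56906084 0.036493   0.16613069] [-3.14103427e+00 -1.18841444e-04  1.58482119e+00] [-0.04  0.14  1.34  0.    1.66 -0.05]
bottle [449.3 238.5] [255.3 158.9]
jar [447.6 284.6] [285.7 155.6]
[387.30691571 119.62137613] [367.11286946 276.16324383]
```

View pics/z6.png

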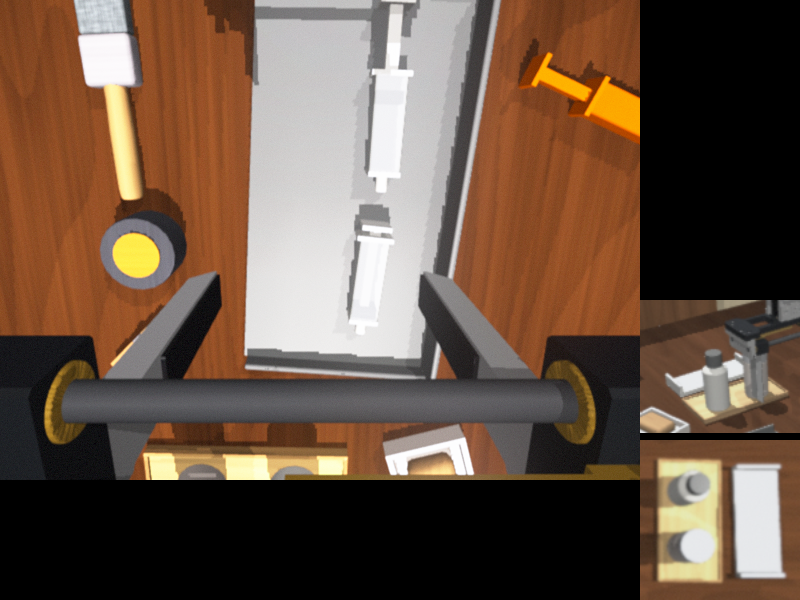

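The bottle and jar stand on the tray, as the top inset shows. Wrist view, syringe_out: rear flange (391,72), barrel front (384,177). Syringe_in: rear flange (374,238), barrel front (364,324). I'll turn these into positions.

```bash
python3 - <<'E'
from h import *
W=snapshot("wrist")
w=lambda u,v:plane(W,(u,v),.03)
for n,r,f,d in(("out",(391,72),(384,177),.061),("in",(374,238),(364,324),.040)):
    R,F=w(*r),w(*f); u=(R-F)/np.linalg.norm(R-F); print(n,R.round(4),F.round(4),"len",np.linalg.norm(R-F).round(4),"centre",(F+u*d).round(4),"u",u.round(3),"ang from +y",np.arctan2(-u[0],u[1]).round(3))
E
```

```text
out [0.6249 0.1516 0.03  ] [0.6239 0.069  0.03  ] len 0.0826 centre [0.6247 0.13   0.03  ] u [0.012 1.    0.   ] ang from +y -0.012
in [0.6181 0.0156 0.03  ] [ 0.6128 -0.0676  0.03  ] len 0.0834 centre [ 0.6153 -0.0277  0.03  ] u [0.064 0.998 0.   ] ang from +y -0.064
```

```bash
python3 -m creep '0.06 -0.022 0.015 0 0;0.06 -0.022 0.015 0 0;0.06 -0.021 0.0156 0 0;0.06 0 0 0 0.082;0.06 0 0 0.03 0;0.06 0 0 0.04 0;0.06 0 0 0 0;0.06 0 0 0 0;0.06 0 0 0 0'
```

```text
time: 19.8
tool_pos: [0.6165, -0.028, 0.0984]
ee_rot: [3.139, 0.0, 1.5]
wrist_force: [0.1, 1.2, -0.1]
width: 0.0602
finger_force: 0.0
```

```bash
python3 -m creep '0.06 0 0 0.03 0;0.06 0 0 0.02 0;0.06 0 0 0.01 0;0.06 0 0 0 0;0.06 0 0 0 0;0.06 0 0 0 0'
```

```text
time: 20.3
tool_pos: [0.6175, -0.0282, 0.0395]
ee_rot: [3.137, 0.0, 1.5]
wrist_force: [0.4, -0.3, 1.1]
width: 0.0598
finger_force: 0.0
```

```bash
python3 -m creep '0.06 0 0 0.015 0;0.06 0 -0.001 0.015 0;0.06 0 0 0.008 0;0.06 0 0 0 0;0.06 0 0 0 0'; python3 -m creep '0.06 0 0 0.006 0;0.06 0 0 0 0;0.06 0 0 0.003 0;0.06 0 0 0 0'
```

```text
time: 20.72
tool_pos: [0.615, -0.0279, -0.0007]
ee_rot: [3.141, -0.0, 1.5]
wrist_force: [0.4, -0.4, 0.2]
width: 0.06
finger_force: 0.0
time: 21.05
tool_pos: [0.6145, -0.0279, -0.0106]
ee_rot: [-3.141, -0.0, 1.5]
wrist_force: [-0.1, 0.4, -0.8]
width: 0.06
finger_force: 0.0
```

The reported z is −0.010 without contact, which confirms the tip offset. Now I close.

```bash
python3 -m creep '0 0 0 0 0;0 0 0 0 0;0 0 0 0 0;0 0 0 0 0;0 0 0 0 0;0 0 0 0 0;0 0 0 0 0;0 0 0 0 0;0 0 0 0 0;0 0 0 0 0'
```

```text
time: 21.88
tool_pos: [0.6146, -0.0279, -0.0103]
ee_rot: [3.141, -0.0, 1.5]
wrist_force: [-0.0, -1.3, 0.4]
width: 0.0256
finger_force: 29.9
```

Gripped at 26 mm. Lift, turn to yaw ≈ 0.02 and carry to the dish at (0.492,0.323).

```bash
python3 -m creep '0 0 0 -0.02 0;0 0 0 -0.04 0;0 0 0 -0.04 0;0 0 0 0 0;0 0 0 0 0.12;0 0 0 0 0.12;0 0 0 0 0.12;0 0 0 0 0.12;0 0 0 0 0.12;0 0 0 0 0.12;0 0 0 0 0.12;0 0 0 0 0.12;0 0 0 0 0.12;0 0 0 0 0.12;0 0 0 0 0.12;0 0 0 0 0.12;0 0 0 0 0.04;0 0 0 0 0'; python3 -m creep '0 -0.006 -0.02 0 0;0 -0.012 -0.035 0 0;0 -0.012 -0.037 0 0;0 -0.012 -0.037 0 0;0 -0.012 -0.037 0 0;0 -0.012 -0.037 0 0;0 -0.012 -0.037 0 0;0 -0.012 -0.037 0 0;0 -0.012 -0.036 0 0;0 -0.01 -0.025 0 0;0 -0.004 -0.015 0 0;0 0 0 0 0;0 0 0 0 0'
```

```text
time: 23.38
tool_pos: [0.6144, -0.0279, 0.0891]
ee_rot: [-3.141, 0.0, 0.019]
wrist_force: [0.5, 0.3, -1.2]
width: 0.0254
finger_force: 29.9
time: 24.47
tool_pos: [0.4912, 0.323, 0.0893]
ee_rot: [3.141, -0.0, 0.023]
wrist_force: [0.2, 1.1, -1.2]
width: 0.0258
finger_force: 29.9
```

```bash
python3 -m creep '0 0 0 0.03 0;0 0 0 0.03 0;0 0 0 0.015 0;0 0 0 0.01 0;0 0 0 0.004 0;0 0 0 0 0;0 0 0 0 0'; python3 -m creep '0 0 0 0.002 0;0 0 0 0.002 0;0 0 0 0.001 0;0 0 0 0 0;0 0 0 0 0'
```

```text
time: 25.05
tool_pos: [0.4928, 0.3226, 0.0018]
ee_rot: [-3.141, -0.002, 0.019]
wrist_force: [-0.5, 0.8, -0.4]
width: 0.0257
finger_force: 29.9
time: 25.47
tool_pos: [0.4916, 0.3228, -0.0042]
ee_rot: [-3.141, -0.0, 0.02]
wrist_force: [-0.8, 0.3, -0.6]
width: 0.0258
finger_force: 29.9
```

```bash
python3 -m creep '0 0 0 0.001 0;0 0 0 0.001 0;0 0 0 0 0;0 0 0 0 0'; python3 -m creep '0 0 0 0.0005 0;0.06 0 0 0 0;0.06 0 0 0 0;0.06 0 0 0 0;0.06 0 0 0 0;0.06 0 0 0 0;0.06 0 0 -0.02 0;0.06 0 0 -0.04 0;0.06 0 0 -0.04 0;0.06 0 0 0 0;0.06 0 0 0 0'; python3 - <<'E'
from h import *
W=snapshot("wrist");T=snapshot("top")
cv2.imwrite("pics/W7.png",W["color"]);cv2.imwrite("pics/T7.png",T["color"])
print(get_obs()["tool_pos"])
E
```

```text
time: 25.8
tool_pos: [0.4917, 0.3228, -0.0063]
ee_rot: [-3.141, -0.0, 0.02]
wrist_force: [0.1, -0.4, -1.0]
width: 0.0257
finger_force: 29.9
time: 26.72
tool_pos: [0.4939, 0.3239, 0.0973]
ee_rot: [-3.138, -0.007, 0.02]
wrist_force: [-1.1, -0.2, -0.0]
width: 0.0602
finger_force: 0.0
[0.49116358 0.32250201 0.09250149]
```

```bash
python3 -m creep '0.06 0.02 0.03 0 0;0.06 0.022 0.033 0 0;0.06 0.022 0.033 0 0;0.06 0.022 0.033 0 0;0.06 0.022 0.033 0 0;0.06 0.0217 0.033 0 0;0.06 0 0 0 0'; python3 -m creep '0.06 0 0 0 -0.12;0.06 0 0 0 -0.12;0.06 0 0 0 -0.12;0.06 0 0 0 -0.12;0.06 0 0 0 -0.12;0.06 0 0 0 -0.12;0.06 0 0 0 -0.12;0.06 0 0 0 -0.12;0.06 0 0 0 -0.12;0.06 0 0 0 -0.12;0.06 0 0 0 -0.12;0.06 0 0 0 -0.12;0.06 0 0 0 -0.081;0.06 0 0 0 0;0.06 0 0 0 0'; python3 - <<'E'
from h import *
W=snapshot("wrist");o=get_obs()
cv2.imwrite("pics/W8.png",W["color"])
# bright blob of the syringe near the tool: principal axis
g=cv2.cvtColor(W["color"],cv2.COLOR_BGR2HSV); print(o["tool_pos"],proj(W,[.6247,.13,.03]))
im=np.hstack([cv2.resize(W["color"][60:330,190:460],(400,400)),cv2.resize(cv2.imread("pics/W7.png")[60:330,190:460],(400,400))])
cv2.imwrite("pics/z8.png",im)
E
```

```text
time: 27.4
tool_pos: [0.6269, 0.1232, 0.0896]
ee_rot: [3.138, 0.003, 0.012]
wrist_force: [-0.9, 0.1, -0.3]
width: 0.0603
finger_force: 0.0
time: 28.65
tool_pos: [0.6238, 0.1305, 0.091]
ee_rot: [-3.138, 0.0, 1.539]
wrist_force: [-1.1, 0.4, 1.1]
width: 0.0596
finger_force: 0.0
[0.62407028 0.13046823 0.09141058] [319.73348552 238.58394745]
```

View pics/z8.png

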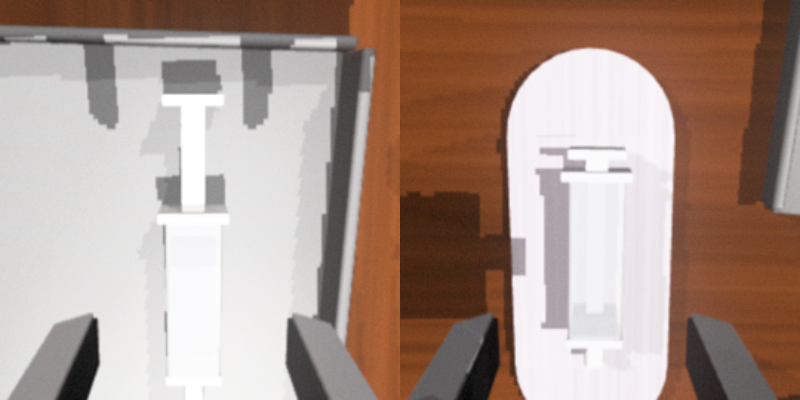

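Syringe_out is centred between the fingers (axis px 320, origin about row 234, so TCP +3 mm in y). Syringe_in lies straight on the dish. I'll grip and, from W7, check its middle against the dish.

```bash
python3 - <<'E'
from h import *
from scipy.spatial.transform import Rotation as Ro
def M(p,r):
    A=np.eye(4);A[:3,:3]=Ro.from_euler("xyz",r).as_matrix();A[:3,3]=p;return A
W=snapshot("wrist");o=get_obs()
T8=M(o["tool_pos"],o["ee_rot"]);T7=M([.49116,.3225,.0925],[3.1416,0,.02])
W["extrinsics"]=np.array(W["extrinsics"])@T8@np.linalg.inv(T7)
c=lambda u,v:(190+(u-400)*.675,60+v*.675)
for n,u,v,z in(("thumb top",595,150,.034),("flange",596,177,.038),("barrel front",595,345,.036),("tip",595,365,.026),("dish end",592,48,.01),("dish L",510,150,.01),("dish R",675,150,.01),("L2",514,350,.01),("R2",666,350,.01)): print(n,plane(W,c(u,v),z).round(4))
E
python3 -m creep '0.06 0.003 0 0.03 0;0.06 0 0 0.03 0;0.06 0 0 0.02 0;0.06 0 0 0.01 0;0.06 0 0 0 0;0.06 0 0 0 0'
```

```text
thumb top [0.5432 0.3215 0.034 ]
flange [0.5321 0.3209 0.038 ]
barrel front [0.4529 0.3196 0.036 ]
tip [0.4379 0.3193 0.026 ]
dish end [0.5867 0.3236 0.01  ]
dish L [0.5403 0.3615 0.01  ]
dish R [0.5418 0.2835 0.01  ]
L2 [0.4379 0.3611 0.01  ]
R2 [0.4395 0.2824 0.01  ]
time: 29.25
tool_pos: [0.6252, 0.1333, 0.0031]
ee_rot: [-3.141, -0.0, 1.54]
wrist_force: [0.8, -0.1, 0.7]
width: 0.0599
finger_force: 0.0
```

Syringe_in's middle is at (0.4905,0.320), against a dish middle of (0.487–0.492,0.322). That is good. Continue down.

```bash
python3 -m creep '0.06 0 0 0.006 0;0.06 0 0 0.004 0;0.06 0 0 0.003 0;0.06 0 0 0 0;0 0 0 0 0;0 0 0 0 0;0 0 0 0 0;0 0 0 0 0;0 0 0 0 0;0 0 0 0 0;0 0 0 0 0;0 0 0 0 0;0 0 0 0 0'
```

```text
time: 30.33
tool_pos: [0.6252, 0.1334, -0.0098]
ee_rot: [3.142, -0.0, 1.541]
wrist_force: [0.1, -0.1, 1.6]
width: 0.0256
finger_force: 30.0
```

```bash
python3 -m creep '0 0 0 -0.02 0;0 0 0 -0.04 0;0 0 0 -0.04 0;0 0 0 -0.04 0;0 0 0 -0.02 0;0 0 0 0 0.12;0 0 0 0 0.12;0 0 0 0 0.12;0 0 0 0 0.12;0 0 0 0 0.12;0 0 0 0 0.12;0 0 0 0 0.12;0 0 0 0 0.12;0 0 0 0 0.12;0 0 0 0 0.12;0 0 0 0 0.12;0 0 0 0 0.12;0 0 0 0 0.086;0 0 0 0 0;0 0 0 0 0'; python3 -m creep '0 -0.005 0.02 0 0;0 -0.01 0.038 0 0;0 -0.01 0.038 0 0;0 -0.01 0.038 0 0;0 -0.01 0.038 0 0;0 -0.01 0.038 0 0;0 -0.01 0.038 0 0;0 -0.01 0.038 0 0;0 -0.01 0.038 0 0;0 -0.01 0.038 0 0;0 -0.01 0.038 0 0;0 -0.01 0.038 0 0;0 -0.01 0.038 0 0;0 -0.01 0.038 0 0;0 -0.004 0.03 0 0;0 0 0 0 0;0 0 0 0 0'; python3 - <<'E'
from h import *
W=snapshot("wrist");o=get_obs();print(o["tool_pos"],o["ee_rot"])
T=snapshot("top")
cv2.imwrite("pics/W9.png",W["color"])
im=np.zeros((480,800,3),np.uint8);im[:,:640]=W["color"];im[:160,640:]=cv2.resize(T["color"][205:325,405:525],(160,160));cv2.imwrite("pics/z9.png",im)
np.save("W9.npy",W["extrinsics"])
E
```

```text
time: 32.0
tool_pos: [0.6251, 0.1333, 0.1497]
ee_rot: [3.142, 0.0, 0.017]
wrist_force: [-0.4, 0.8, -1.0]
width: 0.026
finger_force: 30.0
time: 33.42
tool_pos: [0.4934, -0.4141, 0.1492]
ee_rot: [-3.14, 0.001, 0.013]
wrist_force: [0.6, -0.0, -0.2]
width: 0.0256
finger_force: 30.0
[ 0.49400316 -0.41270785  0.14950834] [-3.14015784e+00  2.40139858e-04  1.50722106e-02]
```

View pics/z9.png

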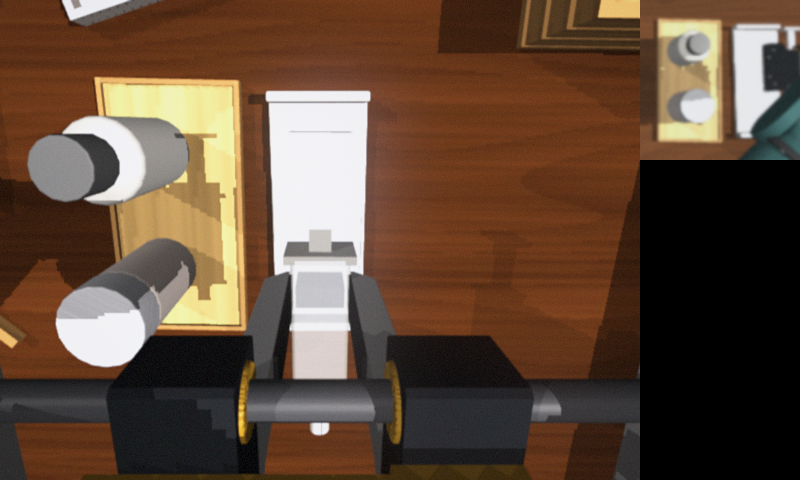

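The wrist view shows syringe_out held over the rest. The rest's far cheek runs (266,95)-(370,95) and its plate sides pass (270,150) and (366,150). Bottle and jar are still standing. Compute the rest's middle.

```bash
python3 - <<'E'
from h import *
W=snapshot("wrist"); g=W["color"].astype(int)
gr=g.min(2)
for r in (120,150,180,210):
    row=gr[r,245:400]; m=np.where(row>150)[0]+245
    L,R=plane(W,(m[0],r),.012),plane(W,(m[-1]+1,r),.012); print(r,m[0],m[-1],L.round(4),R.round(4),((L+R)/2).round(4))
for c in (290,318,345):
    col=gr[80:115,c]; print(c,"rows>150",np.where(col>150)[0][:3]+80, plane(W,(c,80+np.where(col>150)[0][0]),.03).round(4), col.tolist())
E
```

```text
120 272 369 [ 0.5737 -0.3726  0.012 ] [ 0.5749 -0.4524  0.012 ] [ 0.5743 -0.4125  0.012 ]
150 273 368 [ 0.5497 -0.3731  0.012 ] [ 0.551  -0.4527  0.012 ] [ 0.5503 -0.4129  0.012 ]
180 274 368 [ 0.5248 -0.3736  0.012 ] [ 0.5261 -0.4539  0.012 ] [ 0.5254 -0.4138  0.012 ]
210 275 367 [ 0.4989 -0.3741  0.012 ] [ 0.5002 -0.4543  0.012 ] [ 0.4996 -0.4142  0.012 ]
290 rows>150 [93 94 95] [ 0.5935 -0.3886  0.03  ] [43, 42, 45, 43, 46, 46, 49, 49, 51, 47, 47, 60, 140, 224, 240, 241, 241, 240, 239, 240, 242, 238, 222, 174, 194, 232, 241, 241, 242, 241, 241, 241, 241, 241, 240]
318 rows>150 [93 94 95] [ 0.5939 -0.4098  0.03  ] [47, 54, 46, 53, 53, 51, 52, 54, 53, 52, 52, 70, 141, 224, 239, 240, 240, 241, 241, 241, 241, 239, 224, 174, 195, 234, 241, 241, 241, 241, 240, 241, 239, 241, 241]
345 rows>150 [93 94 95] [ 0.5942 -0.4303  0.03  ] [50, 50, 51, 50, 47, 52, 53, 53, 55, 50, 53, 69, 138, 223, 239, 241, 240, 239, 239, 240, 241, 240, 223, 173, 193, 233, 240, 240, 240, 239, 239, 240, 240, 241, 240]
```

```bash
python3 -m creep '0 0 0.002 0.02 0;0 0 0 0.035 0;0 0 0 0.03 0;0 0 0 0.03 0;0 0 0 0.015 0;0 0 0 0.008 0;0 0 0 0.004 0;0 0 0 0 0;0 0 0 0 0;0 0 0 0 0'; python3 -m creep '0 0 0 0.004 0;0 0 0 0.002 0;0 0 0 0 0;0 0 0 0 0'
```

```text
time: 34.4
tool_pos: [0.4956, -0.4155, 0.0104]
ee_rot: [3.139, -0.003, 0.015]
wrist_force: [0.8, -0.1, -0.2]
width: 0.026
finger_force: 30.0
time: 34.73
tool_pos: [0.4941, -0.4147, 0.002]
ee_rot: [-3.141, 0.0, 0.015]
wrist_force: [0.1, 0.3, -0.1]
width: 0.0257
finger_force: 30.0
```

```bash
python3 -m creep '0 0 0 0.003 0;0 0 0 0.001 0;0 0 0 0.001 0;0 0 0 0 0;0 0 0 0 0'; python3 -m creep '0 0 0 0.001 0;0 0 0 0 0;0.06 0 0 0 0;0.06 0 0 0 0;0.06 0 0 0 0;0.06 0 0 0 0;0.06 0 0 0 0;0.06 0 0 0 0;0.06 0 0 -0.02 0;0.06 0 0 -0.04 0;0.06 0 0 -0.04 0;0.06 0 0 -0.04 0;0.06 0 0 -0.03 0;0.06 0 0 0 0;0.06 0 0 0 0'; python3 - <<'E'
from h import *
W=snapshot("wrist");o=get_obs();print(o["tool_pos"])
cv2.imwrite("pics/W10.png",W["color"]);cv2.imwrite("pics/z10.png",W["color"][60:,150:450])
gr=W["color"].min(2)
print(proj(W,[.494,-.4145,.036]),[proj(W,[.494+d,-.4145,.03]).round() for d in(.075,-.075)])
E
```

```text
time: 35.15
tool_pos: [0.4942, -0.4146, -0.0031]
ee_rot: [-3.141, 0.0, 0.015]
wrist_force: [0.1, 0.8, -0.4]
width: 0.0253
finger_force: 30.0
time: 36.4
tool_pos: [0.4955, -0.4158, 0.1697]
ee_rot: [3.137, -0.005, 0.015]
wrist_force: [-0.2, -0.2, -1.2]
width: 0.06
finger_force: 0.0
[ 0.49445503 -0.41483227  0.16658934]
[316.25832073 219.20032205] [array([317., 129.]), array([315., 297.])]
```

View pics/z10.png

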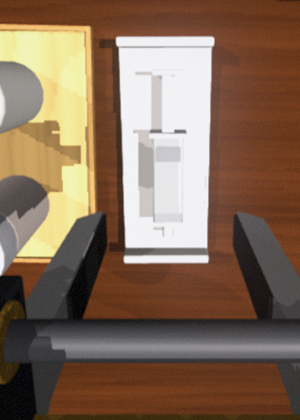

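Syringe_out lies centred on the rest: ends at rows 132 and 296, predicted 129 and 297, between the cheeks. Both syringes are laid out. Now back to the bottle, at its release pose (0.5435,-0.2772,0.0936).

```bash
python3 -m creep '0.094 0 0 0 0.015;0.094 0.012 -0.034 0 0;0.094 0.013 -0.035 0 0;0.094 0.012 -0.034 0 0;0.094 0.012 -0.0345 0 0;0.094 0 0 0 0;0.094 0 0 0 0;0.094 0 0 0 0'; python3 - <<'E'
from bench import *; print(get_obs()["tool_pos"])
E
```

```text
time: 37.12
tool_pos: [0.5425, -0.2771, 0.1641]
ee_rot: [-3.14, 0.003, -0.0]
wrist_force: [0.3, 0.2, -0.2]
width: 0.0942
finger_force: 0.0
[ 0.54246734 -0.27713378  0.16409348]
```

```bash
python3 -m creep '0.094 0.001 0 0.03 0;0.094 0 0 0.025 0;0.094 0 0 0.013 0;0.094 0 0 0.003 0;0.094 0 0 0 0;0.094 0 0 0 0;0 0 0 0 0;0 0 0 0 0;0 0 0 0 0;0 0 0 0 0;0 0 0 0 0;0 0 0 0 0;0 0 0 0 0;0 0 0 0 0;0 0 0 0 0;0 0 0 0 0;0 0 0 0 0;0 0 0 0 0;0 0 0 0 0'
```

```text
time: 38.7
tool_pos: [0.5443, -0.2771, 0.095]
ee_rot: [-3.141, 0.0, -0.0]
wrist_force: [-0.2, -0.2, 0.2]
width: 0.0355
finger_force: 30.0
```

```bash
python3 -m creep '0 0 0 -0.02 0;0 0 0 -0.04 0;0 0 0 -0.04 0;0 0 0 0 0;0 0.002 -0.02 0 0;0 0.002 -0.035 0 0;0 0.002 -0.04 0 0;0 0.002 -0.04 0 0;0 0.002 -0.04 0 0;0 0.002 -0.04 0 0;0 0.002 -0.04 0 0;0 0.002 -0.04 0 0;0 0.002 -0.04 0 0;0 0.002 -0.038 0 0;0 0.002 -0.025 0 0;0 0 -0.015 0 0;0 0 0 0 0;0 0 0 0 0'; python3 -m creep '0 0 0 0.03 0;0 0 0 0.03 0;0 0 0 0.015 0;0 0 0 0.01 0;0 0 0 0.006 0;0 0 0 0 0;0 0 0 0 0;0 0 0 0 0'
```

```text
time: 40.2
tool_pos: [0.5658, 0.136, 0.1937]
ee_rot: [3.14, 0.002, 0.001]
wrist_force: [0.2, -0.2, -3.3]
width: 0.0354
finger_force: 30.0
time: 40.87
tool_pos: [0.5676, 0.1356, 0.106]
ee_rot: [-3.141, -0.003, -0.001]
wrist_force: [-0.1, -0.9, -2.6]
width: 0.035
finger_force: 30.0
```

```bash
python3 -m creep '0 0 0 0.005 0;0 0 0 0.003 0;0 0 0 0.001 0;0 0 0 0 0;0 0 0 0 0'; python3 -m creep '0 0 0 0.001 0;0 0 0 0 0;0 0 0 0 0'
```

```text
time: 41.28
tool_pos: [0.5663, 0.1359, 0.095]
ee_rot: [-3.142, 0.0, -0.0]
wrist_force: [-0.4, -0.4, -2.6]
width: 0.0355
finger_force: 30.0
time: 41.53
tool_pos: [0.5664, 0.1359, 0.0941]
ee_rot: [-3.141, -0.0, -0.0]
wrist_force: [-0.3, 0.4, -2.5]
width: 0.0355
finger_force: 30.0
```

```bash
python3 -m creep '0 0 0 0.001 0;0 0 0 0.001 0;0 0 0 0 0;0 0 0 0 0'; python3 -m creep '0.094 0 0 0 0;0.094 0 0 0 0;0.094 0 0 0 0;0.094 0 0 0 0;0.094 0 0 0 0;0.094 0 0 0 0;0.094 0 0 0 0;0.094 0 0 0 0;0.094 0 0 0 0;0.094 0 0 -0.02 0;0.094 0 0 -0.04 0;0.094 0 0 -0.015 0;0.094 0 0 0 0'
```

```text
time: 41.87
tool_pos: [0.5668, 0.1359, 0.093]
ee_rot: [-3.141, -0.001, -0.0]
wrist_force: [-1.3, 0.1, 1.8]
width: 0.0355
finger_force: 30.0
time: 42.95
tool_pos: [0.5692, 0.1363, 0.173]
ee_rot: [-3.14, -0.01, -0.0]
wrist_force: [-0.3, 0.2, 0.6]
width: 0.0939
finger_force: 0.0
```

```bash
python3 -m creep '0.094 -0.006 0.02 0 0;0.094 -0.012 0.035 0 0;0.094 -0.012 0.04 0 0;0.094 -0.012 0.04 0 0;0.094 -0.012 0.04 0 0;0.094 -0.012 0.04 0 0;0.094 -0.012 0.04 0 0;0.094 -0.012 0.04 0 0;0.094 -0.012 0.04 0 0;0.094 -0.012 0.037 0 0;0.094 -0.0095 0.025 0 0;0.094 0 0.015 0 0;0.094 0 0 0 0;0.094 0 0 0 0;0.094 0 0 0 0'; python3 - <<'E'
from bench import *; print(get_obs()["tool_pos"])
E
```

```text
time: 44.2
tool_pos: [0.4435, -0.274, 0.1665]
ee_rot: [-3.14, 0.0, 0.001]
wrist_force: [-0.0, 0.2, -0.2]
width: 0.0939
finger_force: 0.0
[ 0.44350779 -0.27398442  0.16646015]
```

```bash
python3 -m creep '0.094 0 0.002 0.03 0;0.094 0 0 0.03 0;0.094 0 0 0.025 0;0.094 0 0 0.01 0;0.094 0 0 0.003 0;0.094 0 0 0 0;0.094 0 0 0 0;0 0 0 0 0;0 0 0 0 0;0 0 0 0 0;0 0 0 0 0;0 0 0 0 0;0 0 0 0 0;0 0 0 0 0;0 0 0 0 0;0 0 0 0 0;0 0 0 0 0'
```

```text
time: 45.62
tool_pos: [0.4431, -0.2771, 0.0693]
ee_rot: [-3.141, -0.0, -0.0]
wrist_force: [0.1, 2.7, 2.8]
width: 0.0568
finger_force: 30.0
```

```bash
python3 -m creep '0 0 0 -0.02 0;0 0 0 -0.03 0;0 0 0 -0.03 0;0 0 0 0 0;0 0.008 -0.018 0 0;0 0.014 -0.03 0 0;0 0.016 -0.035 0 0;0 0.016 -0.035 0 0;0 0.016 -0.035 0 0;0 0.016 -0.035 0 0;0 0.014 -0.032 0 0;0 0.01 -0.02 0 0;0 0.004 -0.011 0 0;0 0 0 0 0;0 0 0 0 0'; python3 -m creep '0 0 0 0.03 0;0 0 0 0.02 0;0 0 0 0.01 0;0 0 0 0.007 0;0 0 0 0.003 0;0 0 0 0 0;0 0 0 0 0'
```

```text
time: 46.87
tool_pos: [0.556, -0.0271, 0.147]
ee_rot: [3.14, 0.003, 0.0]
wrist_force: [-0.3, -0.7, -4.1]
width: 0.0566
finger_force: 30.0
time: 47.45
tool_pos: [0.5578, -0.0272, 0.0803]
ee_rot: [3.141, -0.002, -0.001]
wrist_force: [-0.1, -1.0, -4.5]
width: 0.0566
finger_force: 30.0
```

```bash
python3 -m creep '0 0 -0.001 0.005 0;0 0 0 0.003 0;0 0 0 0.001 0;0 0 0 0 0;0 0 0 0 0'; python3 -m creep '0 0 0 0.001 0;0 0 0 0.001 0;0 0 0 0 0;0 0 0 0 0'
```

```text
time: 47.87
tool_pos: [0.5571, -0.0255, 0.0701]
ee_rot: [-3.142, -0.0, -0.0]
wrist_force: [0.4, 0.7, -3.9]
width: 0.0567
finger_force: 30.0
time: 48.2
tool_pos: [0.557, -0.0255, 0.068]
ee_rot: [-3.142, 0.0, -0.0]
wrist_force: [0.3, 0.2, -4.2]
width: 0.0568
finger_force: 30.0
```

```bash
python3 -m creep '0 0 0 0.001 0;0 0 0 0 0;0 0 0 0 0'; python3 -m creep '0 0 0 0.0007 0;0.094 0 0 0 0;0.094 0 0 0 0;0.094 0 0 0 0;0.094 0 0 0 0;0.094 0 0 0 0;0.094 0 0 0 0;0.094 0 0 0 0;0.094 0 0 0 0;0.094 0 0 -0.03 0;0.094 0 0 -0.04 0;0.094 0 0 -0.03 0;0.094 -0.04 0 0 0;0.094 -0.04 0 0 0;0.094 -0.04 0 0 0;0.094 -0.04 0 0 0;0.094 -0.04 0 0 0;0.094 0 0 0 0;0.094 0 0 0 0'; python3 - <<'E'
from h import *
T=snapshot("top");S=snapshot("scene")
T0=cv2.imread("pics/top0.png");S0=cv2.imread("pics/scene0.png")
# shift of cap / lid patches against the first pictures
for n,i0,i1,boxes in(("top",T0,T["color"],{"cap":(248,212,30,30),"lid":(320,218,30,28)}),("scene",S0,S["color"],{"bottle":(320,222,30,62),"jar":(286,196,28,50)})):
    for k,(x,y,w,h) in boxes.items():
        r=cv2.matchTemplate(i1[y-15:y+h+15,x-15:x+w+15],i0[y:y+h,x:x+w],cv2.TM_CCOEFF_NORMED); _,v,_,l=cv2.minMaxLoc(r); print(n,k,"shift px",l[0]-15,l[1]-15,round(v,3))
print(get_obs()["tool_pos"],get_obs()["wrist_force"])
cv2.imwrite("pics/T11.png",T["color"])
E
```

```text
time: 48.45
tool_pos: [0.5572, -0.0256, 0.0673]
ee_rot: [-3.142, -0.001, -0.0]
wrist_force: [0.5, -0.0, -4.0]
width: 0.0568
finger_force: 30.0
time: 50.03
tool_pos: [0.3562, -0.0255, 0.1669]
ee_rot: [3.141, -0.003, -0.001]
wrist_force: [0.3, 0.3, 1.0]
width: 0.0938
finger_force: 0.0
top cap shift px 0 0 0.937
top lid shift px 0 0 0.981
scene bottle shift px 0 0 0.98
scene jar shift px 0 0 0.985
[ 0.35799819 -0.02568248  0.1668866 ] [0.81341592 0.6403336  0.22448586]
```

Both vessels match their starting pixels to within 1 px, the syringes are laid out, and the arm is clear. Handing in.

```bash
python3 -c "
from bench import *
print(close_job())"
```

```text
the job is handed in; nothing more can be done
None
```

The job is handed in at about 50 s: both syringes are laid out (pulled-out one on the rest, pushed-in one on the dish), and the bottle and jar are back in the caddy at their starting pixels; my first grip on the bottle cap slipped without tipping it, and no verdict came back.

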